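# Refit the radio's dial knob and hold it in

### The arm

A 6-joint arm with a two-finger parallel gripper is mounted at the origin on the work surface. World frame = base frame: x ahead of the robot, y to its left, z up, the work surface at z = 0. Lengths are in m, angles in rad, forces in N, time in s.
With the tool pointing down it reaches from about 0.3 to 0.775 m from the base axis. Payload 14.6 kg.
Tool frame: the origin (TCP) lies at the very end of the fingers, on their centre line; the grasp point (between the pads) lies 19 mm behind it; z points along the fingers, y is the direction in which the jaws open and shut (so a half turn about z gives the same grasp; the last joint's range is limited). The gripper opens to 85 mm and grips with 20 to 120 N. Pads are 22 mm wide; open, the fingers measure 114 mm over their backs; the gripper's body (76 mm by 85 mm) begins 54 mm behind the grasp point. The pads swing forward as they close: fully open they stand 13 mm farther back than shut.
Start: joints at [1.22, 0.3, 1.521, -0, 1.321, -0.067], TCP at [0.154, 0.528, 0.231] pointing down, gripper open.
Joint ranges: [-3.03, 3.03], [-0.79, 2.21], [0.23, 2.52], [-1.04, 4.18], [0, 3.07], [-2.55, 2.55]. Speed limits (rad/s): [2.22, 2.22, 2.57, 3.14, 3.14, 3.14].

### API

Orientations are given as a 3x3 rotation matrix whose columns are the frame's x, y, z axes.
In Python, from bench import telemetry, imaging, job_done gives the robot as it stands. The module is installed in compiled form; this text tells all that it offers.
- The arm moves only by the tool move_arm, never from a script. Its argument "plan" is a list of rows, each a list of 5 numbers: the shift along the tool's x, y, z in m, then the turn about the tool's z in rad, then the closure, from 0 (fully open) to 1 (shut). In form: [[x, y, z, yaw, gripper], ...]. A call has exactly 8 rows; each row is the pose to reach, as a shift and turn from the pose measured when the call began, along the tool's axes at that moment; what a row does not reach only later rows make up. A row lasts 1/12 s, in which the tool goes at most 41.7 mm and 7.16 degrees, less where a joint would pass 70% of its speed; a pose out of reach is approached as far as the arm can. A call with a gripper value outside its range is refused whole. The fingers move at their own pace and stop on an object; "newtons" is the grip in N (left out, the last holds). Time passes only in rows, so rows that repeat a pose let the fingers close, or fill a call up. It gives the time, the measured TCP pose, the force and the opening at its end, in the units of the state.
- telemetry.get_state(): the state, without advancing time (a new reading comes with each control period).
- imaging.snapshot(name): name is "scene" or "side" or "wrist"; returns the picture (400x640x3 uint8, blue, green, red); there is no depth.
- imaging.camera_params(name): a dict with "K" (3x3 intrinsics, pixels), "dist_coeffs" ([k1, k2, p1, p2, k3] as OpenCV has them; the pictures are not rectified), "camera_from_world" (4x4, takes a point from world to camera coordinates). Camera axes: x right, y down, z forward; pixel columns grow to the right and rows downward; lengths in m; the calibration is good to about 2 mm. A picture is of the moment at which its call begins: read the wrist's pose just before it. camera_params takes no time and is no camera call; for the wrist camera it gives the pose at the moment of the call.
- job_done(): hands the job in, once; it reports no verdict.
The state is a dict: "clock": time; "joint_pos": joint angles; "qd": joint speeds; "joint_torque": joint torques, N m; "tool_pos": TCP position; "tool_rot": TCP orientation; "ft_force": force on the tool from outside, world axes, zero at the start; "ft_torque": the same for the moment, N m; "grip_width": opening from 0.0 (shut) to 1.0 (fully open).
Only numpy, scipy, OpenCV 4.12 (cv2) and the standard library are available. Lean on these libraries where they do the work, as an engineer would, in place of code of your own. Each camera call takes 0.05 s, during which the arm holds its last target. There are 200 camera calls.

### The job

The big dial knob has come off the radio: pick it up from the cutting mat, turn it so that the flat in its bore matches the flat on the radio's D-shaped shaft (their orange lines then point the same way), and push it down the shaft until it is fully home. Then press the dial right in against its spring and keep it pressed, because a long press is what switches the radio on: finish while still holding the knob down, without letting go. Leave the other things on the desk where they are.

Things in the scene. Friction and masses are not known exactly. Their poses are not given: they have to be found in the camera images.
- knob_mid (a point): centre of the loose dial knob, 17 mm above its underside. The knob is a ribbed aluminium cylinder 44 mm across, 34 mm high, about 100 g, standing bore-down on the cutting mat (mat top 3 mm above the desk). z up along its axis; x along the orange line on its dark top, which is the side where the bore has its flat
- knob_mark (a point): outer end of the orange line on the knob's top: 21 mm from its axis along x, 17 mm above knob_mid
- knob: the same knob; origin at its underside, on the axis, at the mouth of the bore. The bore is blind, 22.5 mm deep, 11.2 mm across, its flat 2.6 mm from the axis (+x side), mouth chamfered by about 1 mm. It fits the shaft with about 0.6 mm play all round: about 0.15 rad of turning error still goes on
- shaft_seat (a point): foot of the steel D-shaft on the radio: on its axis, at the top face of the black dial plate (60 mm across), where the knob's underside rests when fully home (knob_mid then 17 mm above). z up; x points to the shaft's flat, as does the orange line on the plate. Unpressed it is 108 mm above the desk, 12 mm above the radio's top panel. Plate and shaft turn together, friction 0.04 N m
- shaft_tip (a point): top end of the same D-shaft, 20 mm above shaft_seat, same axes. The shaft is 10 mm across, its flat 2 mm from the axis, its top edge chamfered by 1 mm. Shaft and plate sink together when pressed
- dial_push (a joint): how far the dial (shaft and plate) is pressed in, m: 0 out, 0.004 at the stop. A spring pushes it out: it begins to move at about 3 N and reaches the stop at about 7 N; the long press needs at least the first half of the travel. It springs back when let go
- radio: table radio, wooden cabinet 120 mm deep (x), 240 mm wide (y), black control panel on top 96 mm above the desk; it does not move. Origin under its centre on the desk; its front (cloth grille) faces -x. The dial's axis is at x = 0, y = -50 mm. Nothing else on the panel within 60 mm of the dial's axis is higher than 10 mm above the panel
- screwdriver: bystander: yellow-handled screwdriver, 190 mm long, lying on the mat near its right edge
- tape: bystander: roll of kraft tape lying flat, 90 mm across, 22 mm high, in front of the radio
- mug: bystander: dark grey mug, 82 mm across, 92 mm high; origin under its centre
- penpot: bystander: green glass pot of pens, 76 mm across, pens up to about 165 mm high; origin under its centre
- plant: bystander: small succulent in a white pot, 86 mm across, about 135 mm high; origin under its centre
- clock: bystander: blue alarm clock, 88 mm wide, 93 mm high, left of the radio; origin under its centre
- vase: bystander: blue glass bottle vase, 92 mm across, 190 mm high, at the back left; origin under its centre

How it is judged:
By the outcome, as a careful person would: the job done as asked, in the order asked, and still so for the second after the job is handed in, while the arm keeps its last pose, push and grip.
It also fails if it takes over 40 s, if anything falls off the work surface, if the arm or the gripper's body presses on something with over 40 N, if the wrist force passes 120 N, or if a joint passes its speed limit or range.

## Working session

There is one attempt and no reset: what is moved stays moved. The work goes in short steps, Python scripts to look and compute and a tool call to move; the robot and the scene stay as the last step left them, time stands still between calls to the robot, and variables do not carry over. Pictures are saved under pics/ and viewed, about 8 in all and at most 12, crops included, and the job is handed in when it is done.

Besides the shell and the picture viewer there is one more tool, called as name(argument=value, ...), one argument or row to a line, values as JSON. move_arm: Moves the arm, as the interface text tells. Its arguments: {"type":"object","properties":{"plan":{"type":"array","items":{"type":"array","items":{"type":"number"}}},"newtons":{"type":"number"}},"required":["plan"]}

```bash
mkdir -p pics; cat > h.py <<'E'
import numpy as np, cv2
from bench import telemetry, imaging, job_done
def cam(n):
    c=imaging.camera_params(n); return np.array(c["K"],float),np.array(c["dist_coeffs"],float),np.array(c["camera_from_world"],float)
def snap(n,f):
    c=cam(n); im=imaging.snapshot(n); cv2.imwrite("pics/"+f,im); np.savez("pics/"+f+".npz",K=c[0],d=c[1],T=c[2]); return im
def ray(c,uv):
    K,d,T=c; p=cv2.undistortPoints(np.array([[uv]],float),K,d)[0,0]
    R=T[:3,:3]; return -R.T@T[:3,3], R.T@np.array([p[0],p[1],1])
def onz(c,uv,z):
    o,r=ray(c,uv); return o+r*(z-o[2])/r[2]
def load(f):
    a=np.load("pics/"+f+".npz"); return a["K"],a["d"],a["T"]
def proj(c,P):
    K,d,T=c; return cv2.projectPoints(np.array(P,float).reshape(-1,3),cv2.Rodrigues(T[:3,:3])[0],T[:3,3],K,d)[0][:,0]
E
python3 - <<'E'
from h import *
s=telemetry.get_state(); print(s)
for n in("scene","side","wrist"): snap(n,n+"0.png"); c=cam(n); print(n,-c[2][:3,:3].T@c[2][:3,3],c[2][2,:3])
E
```

```text
{'clock': 0.0, 'joint_pos': array([ 1.22041233e+00,  3.00505438e-01,  1.52160627e+00,  6.67472251e-07,
        1.32073870e+00, -6.65784505e-02]), 'qd': array([ 0.00011744,  0.00054218, -0.00141686,  0.00015475, -0.00017073,
        0.00123729]), 'joint_torque': array([-3.97352524e-04, -5.43477345e+01, -3.61794949e+01, -5.21960374e-06,
        3.98964359e-03,  1.05003750e-05]), 'tool_pos': array([0.15391051, 0.52776324, 0.23069184]), 'tool_rot': array([[-9.59996733e-01,  2.80010866e-01, -4.32341929e-04],
       [ 2.80011187e-01,  9.59996011e-01, -1.18111145e-03],
       [ 8.43224871e-05, -1.25492371e-03, -9.99999209e-01]]), 'ft_force': array([-0.18615387,  0.01572168,  0.12442227]), 'ft_torque': array([-0.0057631 ,  0.01101086,  0.01795101]), 'grip_width': 0.9977497836704421}
scene [1.07672053 0.55561413 0.88737844] [-0.48934749 -0.49414431 -0.71858223]
side [ 0.33458375 -0.78331939  0.61463845] [ 0.2311015   0.82565806 -0.51466579]
wrist [0.08655125 0.54627275 0.37392018] [ 0.26246169 -0.07751752 -0.96182373]
```

View pics/scene0.png

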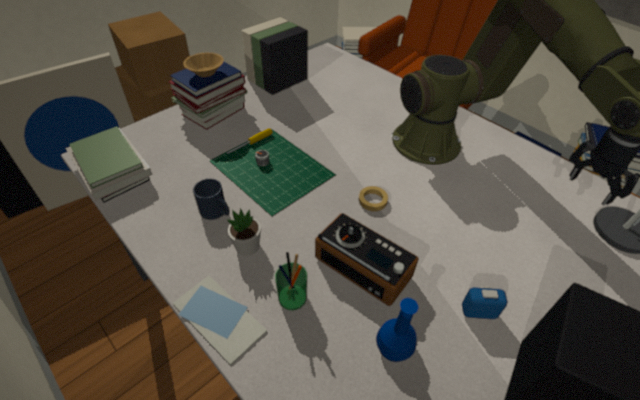

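View pics/side0.png

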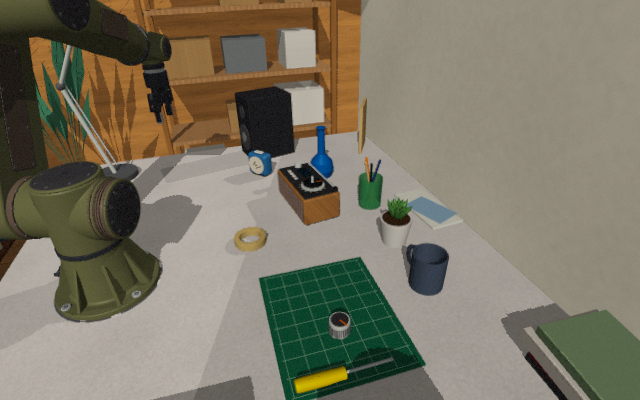

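The scene view has the knob near (263,155) and the dial near (349,236). In the side view the knob top is near (340,319) and the dial near (313,185). I'll enlarge these areas next.

```bash
python3 - <<'E'
from h import *
S=cv2.imread("pics/side0.png");C=cv2.imread("pics/scene0.png")
def cr(im,x,y,w=50,h=37): return cv2.resize(im[y:y+h,x:x+w],(400,296),interpolation=cv2.INTER_CUBIC)
a=np.vstack([np.hstack([cr(S,315,300),cr(S,288,165)]),np.hstack([cr(C,240,138),cr(C,325,218)])])
cv2.imwrite("pics/crops0.png",a)
cs,cc=load("side0.png"),load("scene0.png")
print("knob",onz(cs,(340,319),.037),onz(cc,(263,153),.037))
print("dial",onz(cs,(313,185),.108),onz(cc,(349,236),.108))
E
```

```text
knob [ 0.50390905 -0.30777004  0.037     ] [ 0.49658329 -0.30475957  0.037     ]
dial [0.57260748 0.13731993 0.108     ] [0.58524394 0.16527831 0.108     ]
```

View pics/crops0.png

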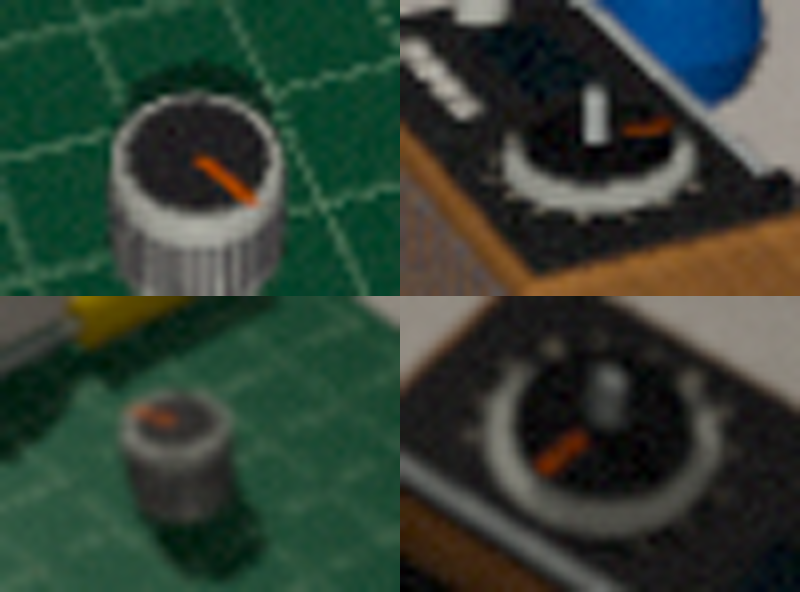

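```bash
python3 - <<'E'
from h import *
cs,cc=load("side0.png"),load("scene0.png")
def rep(n,c,a,b,z):
    A,B=onz(c,a,z),onz(c,b,z); d=B-A; print(n,A.round(4),B.round(4),np.hypot(*d[:2]).round(4),"ang",np.arctan2(d[1],d[0]).round(3))
rep("knob side",cs,(339.4,319.4),(346.9,325.2),.037)
rep("knob scene",cc,(262.25,153.5),(256.6,152.4),.037)
rep("dial side",cs,(312.5,182.7),(321.75,180.5),.108)
rep("dial scene",cc,(350.6,233.8),(342.1,239.75),.108)
print("tips",onz(cs,(312.5,176.3),.128),onz(cc,(351,228),.128))
s=telemetry.get_state();print(np.arctan2(s["tool_rot"][1,0],s["tool_rot"][0,0]))
cw=load("wrist0.png");R=s["tool_rot"];print("cam in tool",R.T@(-cw[2][:3,:3].T@cw[2][:3,3]-s["tool_pos"]),R.T@cw[2][2,:3],cw[0][0,0])
E
```

```text
knob side [ 0.5024 -0.3084  0.037 ] [ 0.5118 -0.3269  0.037 ] 0.0208 ang -1.101
knob scene [ 0.5    -0.3044  0.037 ] [ 0.5103 -0.3215  0.037 ] 0.02 ang -1.028
dial side [0.5751 0.152  0.108 ] [0.6056 0.1568 0.108 ] 0.0309 ang 0.155
dial scene [0.5772 0.1632 0.108 ] [0.6063 0.1618 0.108 ] 0.0292 ang -0.045
tips [0.57653426 0.15474224 0.128     ] [0.57597247 0.16127794 0.128     ]
2.857804519548882
cam in tool [ 0.06986196 -0.00130357 -0.14295954] [-2.73702978e-01 -3.08356499e-04  9.61814215e-01] 338.0187418751391
```

Knob is at about (0.501,-0.307) with its mark at -1.06 rad. The dial is at about (0.576,0.158) with its mark near 0.05 rad. I'll move toward the knob now and turn so the jaws lie along world x.

move_arm(
  plan=[
    [-0.035,-0.02,0,0.12,0],
    [-0.07,-0.04,0,0.24,0],
    [-0.105,-0.06,0,0.36,0],
    [-0.14,-0.08,0,0.48,0],
    [-0.175,-0.1,0,0.6,0],
    [-0.21,-0.12,0,0.72,0],
    [-0.245,-0.14,0,0.84,0],
    [-0.28,-0.16,0,0.96,0],
  ],
  newtons=60,
)

```text
clock: 0.82
tool_pos: [0.3789, 0.2941, 0.231]
tool_rot: [[-0.316, 0.949, -0.0], [0.949, 0.316, -0.001], [-0.001, -0.001, -1.0]]
ft_force: [0.7, 0.7, 0.7]
grip_width: 1.003
```

move_arm(
  plan=[
    [-0.04,-0.005,0,0.04,0],
    [-0.08,-0.01,0,0.08,0],
    [-0.12,-0.015,0,0.12,0],
    [-0.16,-0.02,0,0.16,0],
    [-0.2,-0.025,0,0.2,0],
    [-0.24,-0.03,0,0.24,0],
    [-0.28,-0.035,0,0.28,0],
    [-0.32,-0.04,0,0.32,0],
  ],
)

```text
clock: 1.48
tool_pos: [0.4417, -0.0242, 0.2313]
tool_rot: [[0.001, 1.0, -0.0], [1.0, -0.001, -0.001], [-0.001, -0.0, -1.0]]
ft_force: [1.1, 0.4, -0.7]
grip_width: 1.001
```

move_arm(
  plan=[
    [-0.038,0.008,0.007,0,0],
    [-0.076,0.016,0.014,0,0],
    [-0.114,0.024,0.021,0,0],
    [-0.152,0.032,0.028,0,0],
    [-0.19,0.04,0.035,0,0],
    [-0.228,0.047,0.042,0,0],
    [-0.265,0.054,0.05,0,0],
    [-0.283,0.059,0.05,0,0],
  ],
)

```text
clock: 2.15
tool_pos: [0.4997, -0.3106, 0.1793]
tool_rot: [[0.003, 1.0, -0.002], [1.0, -0.003, 0.0], [0.0, -0.002, -1.0]]
ft_force: [-0.6, -0.0, -0.2]
grip_width: 0.999
```

```bash
python3 - <<'E'
from h import *
im=snap("wrist","wrist1.png"); s=telemetry.get_state(); print(s["tool_pos"],s["qd"].round(3))
c=load("wrist1.png"); p=proj(c,[.501,-.307,.037])[0];print(p)
x,y=int(p[0])-80,int(p[1])-60; x=max(0,min(480,x));y=max(0,min(280,y));print(x,y)
cv2.imwrite("pics/w1c.png",cv2.resize(im[y:y+120,x:x+160],(800,600),interpolation=cv2.INTER_CUBIC))
E
```

```text
[ 0.50028724 -0.31199196  0.17987863] [ 0.054 -0.058  0.064  0.005 -0.016  0.059]
[324.75221905 186.53385142]
244 126
```

View pics/w1c.png

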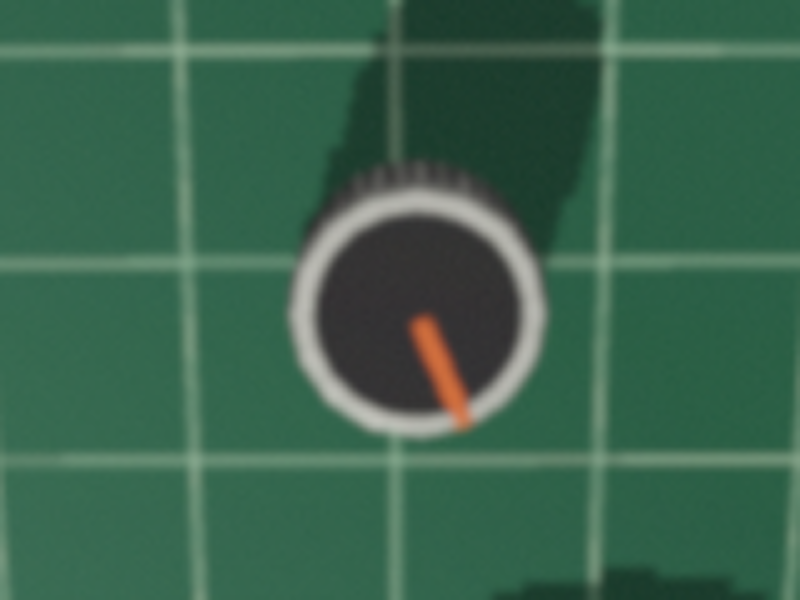

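The knob top's centre is at crop (418,312), which is pixel (327.6,188.4). The mark's outer end is at crop (464,428), pixel (336.8,211.6).

```bash
python3 - <<'E'
from h import *
c=load("wrist1.png")
A=onz(c,(327.6-.1,188.4-.1),.037);B=onz(c,(336.7,211.5),.037);d=B-A;print(A,np.hypot(*d[:2]),np.arctan2(d[1],d[0]))
s=telemetry.get_state();print(s["tool_pos"],(s["tool_rot"].T@(A-s["tool_pos"])),np.arctan2(s["tool_rot"][1,0],s["tool_rot"][0,0]))
E
```

```text
[ 0.50337701 -0.30857321  0.037     ] 0.022546770367644745 -1.2014905726364393
[ 0.50028724 -0.31199196  0.17987863] [0.00348509 0.00330441 0.14287222] 1.5666576862086503
```

move_arm(
  plan=[
    [0.0035,0.0033,0.03,0,0],
    [0.0035,0.0033,0.06,0,0],
    [0.0035,0.0033,0.09,0,0],
    [0.0035,0.0033,0.12,0,0],
    [0.0035,0.0033,0.145,0,0],
    [0.0035,0.0033,0.16,0,0],
    [0.0035,0.0033,0.17,0,0],
    [0.0035,0.0033,0.174,0,0],
  ],
)

```text
clock: 2.87
tool_pos: [0.5028, -0.3081, 0.0044]
tool_rot: [[0.004, 1.0, -0.003], [1.0, -0.004, 0.001], [0.001, -0.003, -1.0]]
ft_force: [-0.3, -0.2, 0.5]
grip_width: 1.002
```

move_arm(
  plan=[
    [0,0,0,0,0.2],
    [0,0,0,0,0.4],
    [0,0,0,0,0.6],
    [0,0,0,0,1],
    [0,0,0,0,1],
    [0,0,0,0,1],
    [0,0,0,0,1],
    [0,0,0,0,1],
  ],
  newtons=60,
)

```text
clock: 3.53
tool_pos: [0.5035, -0.3086, 0.0059]
tool_rot: [[0.004, 1.0, -0.001], [1.0, -0.004, -0.0], [-0.001, -0.001, -1.0]]
ft_force: [-0.8, 0.4, 6.0]
grip_width: 0.498
```

move_arm(
  plan=[
    [0,0,-0.02,0,1],
    [0,0,-0.05,0,1],
    [0,0,-0.085,0,1],
    [0,0,-0.12,0,1],
    [0,0,-0.155,0,1],
    [0,0,-0.19,0,1],
    [0,0,-0.22,0,1],
    [0,0,-0.23,0,1],
  ],
)

```text
clock: 4.2
tool_pos: [0.5046, -0.309, 0.2417]
tool_rot: [[0.004, 1.0, 0.005], [1.0, -0.004, -0.005], [-0.005, 0.005, -1.0]]
ft_force: [0.4, -0.9, -0.3]
grip_width: 0.498
```

```bash
python3 - <<'E'
from h import *
im=snap("wrist","wrist2.png"); s=telemetry.get_state(); print(s["tool_pos"],s["ft_force"])
c=load("wrist2.png"); p=proj(c,s["tool_pos"]+[0,0,.031])[0];print(p)
x,y=int(p[0])-80,int(p[1])-60; x=max(0,min(480,x));y=max(0,min(280,y));print(x,y)
cv2.imwrite("pics/w2c.png",cv2.resize(im[y:y+120,x:x+160],(800,600),interpolation=cv2.INTER_CUBIC))
E
```

```text
[ 0.50468717 -0.30904763  0.24126357] [0.63467315 0.05029714 0.55221443]
[324.43970324 298.15403016]
244 238
```

View pics/w2c.png

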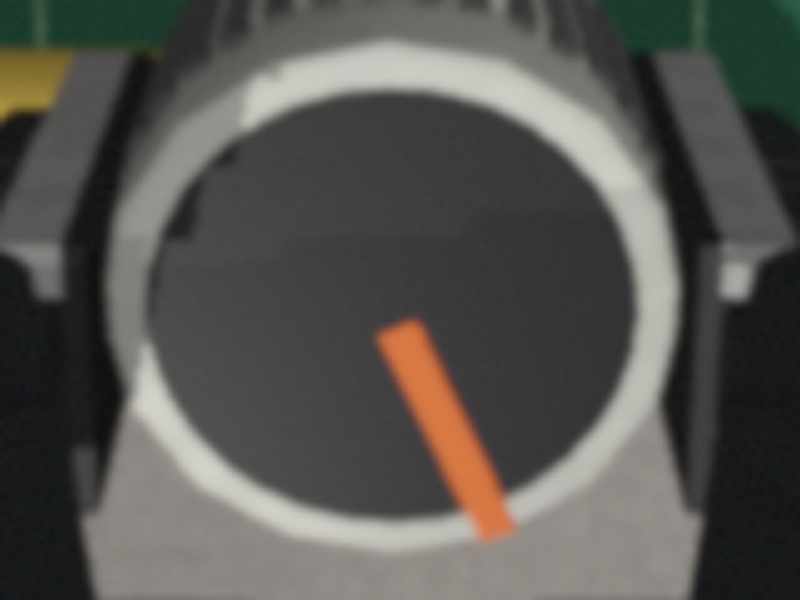

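The knob is held between the pads with its whole top visible. The line runs from crop (400,329) to (496,535), and the dark disc spans x 150–637 and y 90–518.

```bash
python3 - <<'E'
from h import *
from scipy.optimize import least_squares
c=load("wrist2.png");s=telemetry.get_state();R=s["tool_rot"];t=s["tool_pos"]
px=lambda x,y:np.array([244+(x-2)/5,238+(y-2)/5])
obs=np.array([px(107,300),px(680,300),px(393,42),px(393,550)])
obs_m=px(496,535)
def f(p):
    # tool-frame centre x,y,z, radius 22 (bevel ~): extremes of the projected rim
    a=np.linspace(0,2*np.pi,361); P=np.stack([p[0]+.022*np.cos(a),p[1]+.022*np.sin(a),0*a+p[2]],1)
    q=proj(c,P@R.T+t); return np.array([q[:,0].min()-obs[0,0],q[:,0].max()-obs[1,0],q[:,1].min()-obs[2,1],q[:,1].max()-obs[3,1]])
r=least_squares(f,[0,0,-.031],x_scale=.01,diff_step=1e-4);print("centre in tool",r.x,r.fun)
z=(t+R@r.x)[2]
B=onz(c,obs_m,z);A=onz(c,px(400,329),z);C=t+R@r.x
for n,q in(("C",C),("inner",A)):
    d=R.T@(B-q);print(n,np.linalg.norm(d),"tool ang",np.arctan2(d[1],d[0]),"world",np.arctan2((B-q)[1],(B-q)[0]))
E
```

```text
centre in tool [-0.0017162  -0.00066144 -0.02930655] [-0.1519031   0.15187094  0.16365639 -0.18188162]
C 0.02233769093257616 tool ang 2.764227262512859 world -1.1973971254817153
inner 0.020516018300047338 tool ang 2.7553118176112137 world -1.188481822385064
```

move_arm(
  plan=[
    [0.025,0,-0.001,-0.08,1],
    [0.06,0,-0.002,-0.17,1],
    [0.1,0,-0.003,-0.26,1],
    [0.14,0,-0.004,-0.36,1],
    [0.18,0,-0.005,-0.46,1],
    [0.22,0,-0.006,-0.56,1],
    [0.26,0,-0.008,-0.66,1],
    [0.3,0.003,-0.01,-0.76,1],
  ],
)

```text
clock: 4.92
tool_pos: [0.5078, -0.0071, 0.2487]
tool_rot: [[-0.689, 0.724, 0.003], [0.724, 0.689, -0.005], [-0.005, -0.001, -1.0]]
ft_force: [0.9, -0.3, -1.0]
grip_width: 0.498
```

move_arm(
  plan=[
    [0.025,0.025,0,-0.09,1],
    [0.05,0.05,0,-0.18,1],
    [0.075,0.074,0,-0.27,1],
    [0.1,0.098,0,-0.36,1],
    [0.12,0.117,0,-0.44,1],
    [0.13,0.127,0,-0.47,1],
    [0.13,0.127,0,-0.47,1],
    [0.13,0.127,0,-0.47,1],
  ],
)

```text
clock: 5.58
tool_pos: [0.5097, 0.1748, 0.2465]
tool_rot: [[-0.943, 0.333, 0.001], [0.333, 0.943, -0.005], [-0.003, -0.005, -1.0]]
ft_force: [-0.7, 0.1, -1.0]
grip_width: 0.497
```

```bash
python3 - <<'E'
from h import *
im=snap("wrist","wrist3.png"); s=telemetry.get_state(); print(s["tool_pos"],s["tool_rot"].round(4),s["qd"].round(3))
c=load("wrist3.png"); p=proj(c,[.576,.158,.108])[0];print(p)
x,y=int(p[0])-80,int(p[1])-60; x=max(0,min(480,x));y=max(0,min(280,y));print(x,y)
cv2.imwrite("pics/w3c.png",cv2.resize(im[y:y+120,x:x+160],(800,600),interpolation=cv2.INTER_CUBIC))
E
```

```text
[0.50985914 0.17414323 0.24687028] [[-0.9425  0.3342  0.0017]
 [ 0.3342  0.9425 -0.0052]
 [-0.0033 -0.0043 -1.    ]] [-0.02  -0.009 -0.003 -0.001  0.004  0.001]
[330.94545652 265.22027219]
250 205
```

View pics/w3c.png

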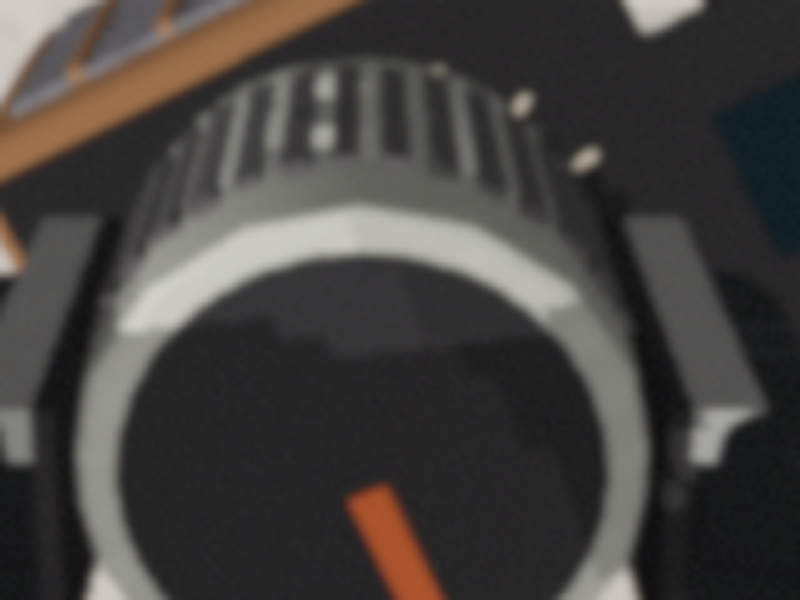

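The knob hides the dial. I'll back off along tool +x and look again.

move_arm(
  plan=[
    [0.02,0,0,0,1],
    [0.045,0,0,0,1],
    [0.07,0,0,0,1],
    [0.09,0,0,0,1],
    [0.1,0,0,0,1],
    [0.1,0,0,0,1],
    [0.1,0,0,0,1],
    [0.1,0,0,0,1],
  ],
)

```text
clock: 6.3
tool_pos: [0.4164, 0.207, 0.2465]
tool_rot: [[-0.942, 0.335, 0.002], [0.335, 0.942, -0.005], [-0.004, -0.004, -1.0]]
ft_force: [0.3, -0.3, -1.5]
grip_width: 0.498
```

```bash
python3 - <<'E'
from h import *
im=snap("wrist","wrist4.png"); s=telemetry.get_state(); print(s["tool_pos"],s["tool_rot"].round(4),s["qd"].round(3))
c=load("wrist4.png"); p=proj(c,[.576,.158,.108])[0];print(p)
x,y=int(p[0])-60,int(p[1])-45; x=max(0,min(520,x));y=max(0,min(310,y));print(x,y)
cv2.imwrite("pics/w4c.png",cv2.resize(im[y:y+90,x:x+120],(800,600),interpolation=cv2.INTER_CUBIC))
E
```

```text
[0.41642517 0.20704765 0.2463673 ] [[-0.9421  0.3353  0.0016]
 [ 0.3353  0.9421 -0.0054]
 [-0.0033 -0.0045 -1.    ]] [0.    0.004 0.002 0.002 0.001 0.002]
[331.30040068 354.57319369]
271 309
```

View pics/w4c.png

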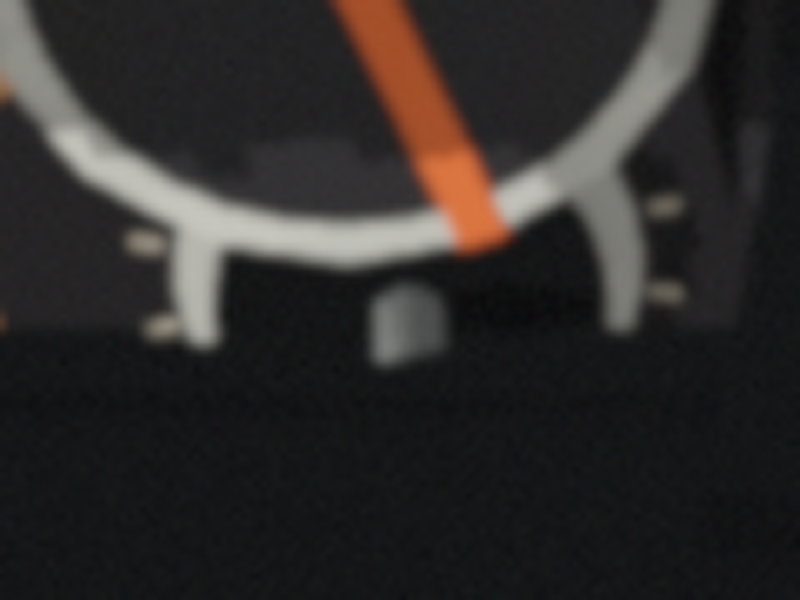

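The image's down direction is tool -x, so the dial went under the gripper. I'll go the other way.

move_arm(
  plan=[
    [-0.025,0,0,0,1],
    [-0.06,0,0,0,1],
    [-0.1,0,0,0,1],
    [-0.14,0,0,0,1],
    [-0.175,0,0,0,1],
    [-0.2,0,0,0,1],
    [-0.215,0,0,0,1],
    [-0.215,0,0,0,1],
  ],
)

```text
clock: 7.02
tool_pos: [0.6214, 0.1327, 0.2453]
tool_rot: [[-0.941, 0.338, 0.0], [0.338, 0.941, -0.006], [-0.002, -0.006, -1.0]]
ft_force: [-1.4, 0.0, -1.5]
grip_width: 0.497
```

move_arm(
  plan=[
    [0,0,0,0,1],
    [0,0,0,0,1],
    [0,0,0,0,1],
    [0,0,0,0,1],
    [0,0,0,0,1],
    [0,0,0,0,1],
    [0,0,0,0,1],
    [0,0,0,0,1],
  ],
)

```text
clock: 7.68
tool_pos: [0.6213, 0.1328, 0.2455]
tool_rot: [[-0.941, 0.338, 0.0], [0.338, 0.941, -0.006], [-0.002, -0.005, -1.0]]
ft_force: [-0.7, -0.5, -2.0]
grip_width: 0.49
```

```bash
python3 - <<'E'
from h import *
im=snap("wrist","wrist5.png"); s=telemetry.get_state(); print(s["tool_pos"],s["tool_rot"].round(4),s["qd"].round(3),s["ft_force"])
c=load("wrist5.png"); p=proj(c,[.576,.158,.108])[0];print(p)
x,y=int(p[0])-60,int(p[1])-45; x=max(0,min(520,x));y=max(0,min(310,y));print(x,y)
cv2.imwrite("pics/w5c.png",cv2.resize(im[y:y+90,x:x+120],(800,600),interpolation=cv2.INTER_CUBIC))
E
```

```text
[0.62133125 0.13281662 0.24547191] [[-9.412e-01  3.378e-01  4.000e-04]
 [ 3.378e-01  9.412e-01 -5.900e-03]
 [-2.300e-03 -5.400e-03 -1.000e+00]] [-0.001  0.002 -0.001 -0.     0.     0.   ] [-0.57694549  0.11351126 -0.87379682]
[334.77800621 132.28102945]
274 87
```

View pics/w5c.png

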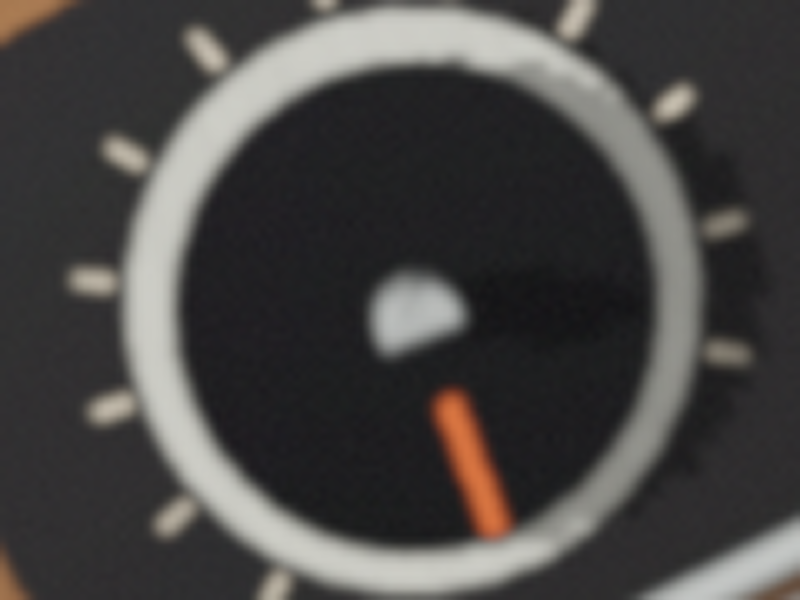

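A clear view. The plate disc is centred at crop (417.5,305), the line runs from (452,395) to (495,532), and the shaft tip is centred near (419,317).

```bash
python3 - <<'E'
from h import *
from scipy.optimize import least_squares
c=load("wrist5.png");s=telemetry.get_state();R=s["tool_rot"];t=s["tool_pos"]
k=120/800; px=lambda x,y:np.array([274+(x+.5)*k-.5,87+(y+.5)*k-.5])
lo,hi=px(178,63),px(657,548)
def f(p):
    a=np.linspace(0,2*np.pi,361); P=np.stack([p[0]+.03*np.cos(a),p[1]+.03*np.sin(a),0*a+p[2]],1)
    q=proj(c,P); return np.r_[q.min(0)-lo,q.max(0)-hi]
r=least_squares(f,[.576,.158,.108],x_scale=.01,diff_step=1e-4);print("free z",r.x,r.fun)
r=least_squares(lambda p:f([*p,.108]),[.576,.158],x_scale=.01,diff_step=1e-4);print("z fixed",r.x,r.fun)
print("tip",onz(c,px(419,317),.128))
A,B=onz(c,px(452,395),.108),onz(c,px(495,532),.108);C=np.r_[r.x,.108]
for n,q in(("C",C),("in",A)): print(n,np.linalg.norm(B-q),np.arctan2(*(B-q)[1::-1]))
F=onz(c,px(468,322),.128)-onz(c,px(390,357),.128);print("flat normal",np.arctan2(F[1],F[0])+np.array([1,-1])*np.pi/2)
psi=np.arctan2(R[1,0],R[0,0]);print("psi",psi,"knob world",psi-2.76)
# knob axis in tool frame (-.0017,-.0007)
k0=R@np.array([-.0017,-.0007,0])+t; print("knob axis",k0,"delta tool",R.T@(C-k0))
E
```

```text
free z [0.5778179  0.15886641 0.10038361] [ 0.07202272 -0.06905936 -0.07201351  0.07273663]
z fixed [0.57731926 0.15875505] [-0.8985488  -0.97108318  0.89751478  1.13710256]
tip [0.57622677 0.15858128 0.128     ]
C 0.02879856952351207 0.010530349355699672
in 0.01795221893175727 -0.024916034746329592
flat normal [3.21628246 0.07468981]
psi 2.7970100340223 knob world 0.037010034022300076
knob axis [0.62269484 0.13158352 0.24547972] delta tool [0.05220979 0.01099413 0.13729958]
```

Dial mark is at about 0.00 rad and the knob is at 0.037. I'll turn +0.03 about tool z and go to just above the shaft.

move_arm(
  plan=[
    [0.015,0.003,0.005,0.01,1],
    [0.035,0.007,0.02,0.03,1],
    [0.049,0.01,0.04,0.03,1],
    [0.052,0.0105,0.065,0.03,1],
    [0.052,0.0105,0.087,0.03,1],
    [0.052,0.0105,0.1,0.03,1],
    [0.052,0.0105,0.106,0.03,1],
    [0.052,0.0105,0.108,0.03,1],
  ],
)

```text
clock: 8.4
tool_pos: [0.5757, 0.1596, 0.1364]
tool_rot: [[-0.931, 0.366, -0.001], [0.366, 0.931, -0.006], [-0.001, -0.006, -1.0]]
ft_force: [-0.5, -0.4, -0.8]
grip_width: 0.495
```

```bash
python3 - <<'E'
from h import *
s=telemetry.get_state(); R=s["tool_rot"];print(s["tool_pos"],R.round(4),s["qd"].round(3),s["ft_force"],np.arctan2(R[1,0],R[0,0])-2.76)
k0=s["tool_pos"]+R@[-.001,-.0004,.003]; o=[]
print("knob under est",k0)
for n in("side","scene"):
    im=snap(n,n+"6.png"); c=load(n+"6.png"); p=proj(c,k0)[0]; x,y=int(p[0])-25,int(p[1])-37; print(n,p,x,y, "tip",proj(c,[.5768,.1587,.128])[0])
    o.append(cv2.resize(im[y:y+75,x:x+50],(400,600),interpolation=cv2.INTER_CUBIC))
cv2.imwrite("pics/c6.png",np.hstack(o))
E
```

```text
[0.57569273 0.15957463 0.13643341] [[-0.9307  0.3659 -0.001 ]
 [ 0.3659  0.9306 -0.0062]
 [-0.0013 -0.0061 -1.    ]] [-0.001  0.005 -0.004 -0.002 -0.031 -0.   ] [-0.4674016  -0.39772837 -0.83184316] 0.007014065878850673
knob under est [0.57647391 0.15881792 0.13343723]
side [312.06039157 174.09719567] 287 137 tip [312.23536326 175.72466788]
scene [350.30134185 226.12624575] 325 189 tip [350.01220642 227.58303113]
```

View pics/c6.png

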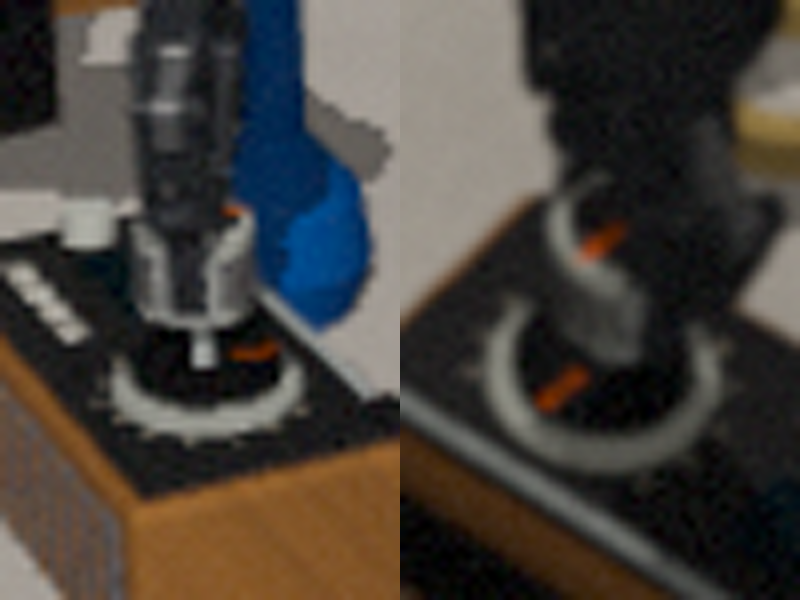

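The orange lines look parallel. In the side view the knob centre is at about crop x 195 and the shaft at 204, so there may be a small lateral offset. I'll measure it by matching a modelled outline.

```bash
python3 - <<'E'
from h import *
c=load("side6.png");g=cv2.cvtColor(cv2.imread("pics/side6.png"),cv2.COLOR_BGR2GRAY)
for y in (167,169,171,173,174,175,177,178,179,180,181): print(y,g[y,299:326].tolist())
k=np.array([.5765,.1588,.1334]);a=np.linspace(0,2*np.pi,181)
for h in(0,.034):
    q=proj(c,k+np.stack([.022*np.cos(a),.022*np.sin(a),0*a+h],1));print(h,q.min(0),q.max(0))
q=proj(c,[[.5768,.1587,.128],[.5768,.1587,.108]]);print(q)
cam_r=c[2][0,:3];print("right",cam_r)
c2=load("scene6.png");q=proj(c2,k+np.stack([.022*np.cos(a),.022*np.sin(a),0*a+.034],1));print("scene top",q.min(0),q.max(0),"right",c2[2][0,:3])
E
```

```text
167 [144, 106, 52, 26, 56, 110, 112, 103, 73, 29, 28, 33, 23, 59, 80, 108, 142, 142, 117, 74, 37, 34, 40, 51, 58, 63, 58]
169 [21, 20, 16, 21, 42, 64, 81, 121, 102, 47, 41, 43, 40, 58, 117, 130, 124, 90, 70, 54, 39, 32, 38, 37, 53, 63, 56]
171 [16, 19, 20, 14, 35, 61, 83, 134, 111, 57, 40, 35, 40, 81, 133, 113, 90, 78, 60, 61, 49, 39, 35, 53, 60, 58, 58]
173 [20, 19, 4, 17, 41, 57, 79, 115, 108, 67, 25, 37, 43, 58, 133, 117, 89, 75, 64, 67, 83, 94, 70, 49, 53, 51, 50]
174 [30, 25, 20, 22, 36, 66, 75, 107, 106, 70, 35, 39, 37, 73, 134, 111, 85, 77, 67, 43, 71, 128, 114, 76, 53, 47, 46]
175 [25, 27, 27, 15, 12, 79, 96, 112, 115, 80, 40, 36, 36, 47, 130, 119, 102, 88, 71, 49, 18, 80, 130, 122, 79, 48, 45]
177 [26, 28, 27, 30, 28, 25, 43, 50, 73, 104, 115, 120, 130, 129, 111, 114, 97, 48, 19, 0, 16, 18, 30, 75, 129, 124, 89]
178 [29, 33, 27, 21, 25, 27, 19, 12, 3, 23, 12, 35, 93, 99, 59, 14, 7, 8, 5, 19, 15, 24, 21, 23, 74, 127, 133]
179 [29, 25, 21, 30, 26, 29, 13, 16, 1, 5, 4, 18, 91, 113, 75, 18, 13, 8, 15, 16, 13, 27, 32, 29, 22, 71, 126]
180 [29, 26, 27, 25, 22, 19, 10, 8, 17, 19, 14, 11, 132, 158, 108, 25, 17, 29, 33, 33, 35, 49, 46, 42, 25, 27, 52]
181 [22, 34, 50, 47, 15, 17, 6, 20, 18, 16, 6, 22, 138, 158, 112, 38, 20, 46, 53, 55, 49, 39, 18, 54, 49, 31, 23]
0 [304.72423537 170.8916704 ] [319.41715333 177.44255726]
0.034 [304.22532581 160.66363819] [319.154728   166.94903973]
[[312.23536326 175.72466788]
 [312.45200712 181.63829822]]
right [ 0.95908229 -0.28225905 -0.02215828]
scene top [342.17820372 210.23057722] [360.50690032 224.03970345] right [-0.72461458  0.68887151  0.01974219]
```

Side and scene both put the knob about 3 mm too far along tool +x, which fits a small pitch error in the wrist calibration. I'll correct it and check the numbers.

move_arm(
  plan=[
    [-0.001,0,0,0,1],
    [-0.002,0,0,0,1],
    [-0.003,0,0,0,1],
    [-0.003,0,0,0,1],
    [-0.003,0,0,0,1],
    [-0.003,0,0,0,1],
    [-0.003,0,0,0,1],
    [-0.003,0,0,0,1],
  ],
)

```text
clock: 9.17
tool_pos: [0.579, 0.1586, 0.1378]
tool_rot: [[-0.931, 0.366, 0.001], [0.366, 0.931, -0.006], [-0.003, -0.005, -1.0]]
ft_force: [-0.1, 0.6, -0.6]
grip_width: 0.494
```

```bash
python3 - <<'E'
from h import *
s=telemetry.get_state();print(s["tool_pos"])
A=[];B=[]
for i in range(4):
    A.append(cv2.cvtColor(imaging.snapshot("side"),cv2.COLOR_BGR2GRAY).astype(float)); B.append(imaging.snapshot("scene").astype(float))
g=np.mean(A,0);b=np.mean(B,0)
for y in (171,173,174,175,177,178,179): print(y,g[y,299:323].astype(int).tolist())
cv2.imwrite("pics/side7.png",g);cv2.imwrite("pics/scene7.png",b)
o=[cv2.resize(g[137:212,287:337],(400,600),interpolation=cv2.INTER_CUBIC),cv2.resize(b[189:264,325:375],(400,600),interpolation=cv2.INTER_CUBIC)]
o[0]=np.dstack([o[0]]*3); cv2.imwrite("pics/c7.png",np.hstack(o))
E
```

```text
[0.57901442 0.15856255 0.13778985]
171 [15, 16, 17, 15, 15, 30, 53, 63, 113, 111, 67, 38, 40, 40, 44, 129, 109, 87, 77, 65, 50, 39, 37, 33]
173 [23, 16, 18, 12, 16, 16, 60, 82, 99, 118, 83, 35, 32, 38, 55, 130, 104, 98, 84, 71, 68, 63, 52, 35]
174 [22, 24, 19, 17, 17, 16, 58, 86, 95, 116, 84, 36, 37, 35, 43, 129, 113, 105, 91, 71, 74, 79, 93, 70]
175 [27, 26, 27, 23, 15, 10, 60, 99, 98, 115, 88, 74, 64, 51, 76, 134, 116, 115, 102, 86, 52, 48, 124, 118]
177 [28, 26, 24, 25, 27, 24, 19, 22, 21, 25, 73, 76, 91, 108, 96, 58, 73, 50, 9, 17, 17, 15, 22, 76]
178 [24, 26, 25, 29, 27, 29, 23, 19, 19, 11, 6, 14, 92, 99, 61, 18, 6, 8, 9, 8, 14, 15, 22, 26]
179 [26, 28, 28, 25, 27, 22, 20, 14, 17, 13, 5, 15, 129, 128, 73, 15, 10, 11, 5, 13, 16, 30, 27, 26][ WARN:0@15.847] global loadsave.cpp:1063 imwrite_ Unsupported depth image for selected encoder is fallbacked to CV_8U.
```

View pics/c7.png

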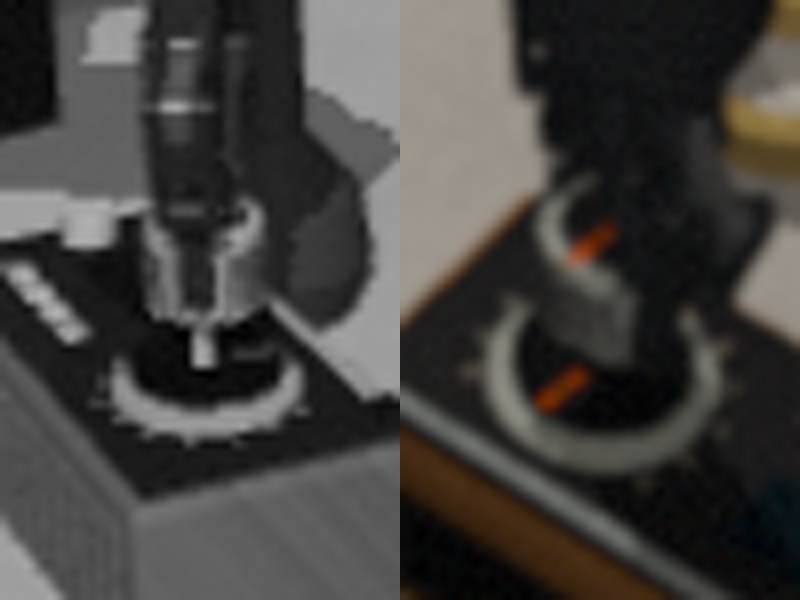

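Side view now has the knob centre and the shaft both at about crop x 204–206, and the lines are parallel in the scene view. I'll lower gently onto the tip.

move_arm(
  plan=[
    [0,0,0.002,0,1],
    [0,0,0.004,0,1],
    [0,0,0.006,0,1],
    [0,0,0.008,0,1],
    [0,0,0.0095,0,1],
    [0,0,0.011,0,1],
    [0,0,0.012,0,1],
    [0,0,0.012,0,1],
  ],
)

```text
clock: 10.23
tool_pos: [0.579, 0.1586, 0.1256]
tool_rot: [[-0.931, 0.366, 0.001], [0.366, 0.931, -0.006], [-0.003, -0.005, -1.0]]
ft_force: [-0.6, 1.6, -0.9]
grip_width: 0.493
```

No axial force with the underside below the tip, so the shaft is entering the bore. I'll carry on down.

move_arm(
  plan=[
    [0,0,0.002,0,1],
    [0,0,0.004,0,1],
    [0,0,0.006,0,1],
    [0,0,0.008,0,1],
    [0,0,0.01,0,1],
    [0,0,0.0115,0,1],
    [0,0,0.0125,0,1],
    [0,0,0.0125,0,1],
  ],
)

```text
clock: 10.9
tool_pos: [0.5789, 0.1586, 0.1128]
tool_rot: [[-0.931, 0.366, 0.0], [0.366, 0.931, -0.006], [-0.002, -0.005, -1.0]]
ft_force: [0.0, 4.1, -1.5]
grip_width: 0.495
```

move_arm(
  plan=[
    [0,0.0004,0.0005,0,1],
    [0,0.0006,0.001,0,1],
    [0,0.0006,0.0015,0,1],
    [0,0.0006,0.002,0,1],
    [0,0.0006,0.0025,0,1],
    [0,0.0006,0.003,0,1],
    [0,0.0006,0.003,0,1],
    [0,0.0006,0.003,0,1],
  ],
)

```text
clock: 11.57
tool_pos: [0.5792, 0.159, 0.11]
tool_rot: [[-0.931, 0.366, 0.001], [0.366, 0.931, -0.006], [-0.003, -0.005, -1.0]]
ft_force: [-0.7, -1.4, 1.5]
grip_width: 0.497
```

move_arm(
  plan=[
    [0,0,0.0005,0,1],
    [0,0,0.001,0,1],
    [0,0,0.0015,0,1],
    [0,0,0.002,0,1],
    [0,0,0.0025,0,1],
    [0,0,0.003,0,1],
    [0,0,0.003,0,1],
    [0,0,0.003,0,1],
  ],
)

```text
clock: 12.23
tool_pos: [0.5792, 0.159, 0.1071]
tool_rot: [[-0.931, 0.366, 0.001], [0.366, 0.931, -0.006], [-0.003, -0.005, -1.0]]
ft_force: [-2.4, -1.8, 5.4]
grip_width: 0.492
```

move_arm(
  plan=[
    [0,0,0.0005,0,1],
    [0,0,0.001,0,1],
    [0,0,0.0015,0,1],
    [0,0,0.002,0,1],
    [0,0,0.002,0,1],
    [0,0,0.002,0,1],
    [0,0,0.002,0,1],
    [0,0,0.002,0,1],
  ],
)

```text
clock: 12.9
tool_pos: [0.5794, 0.159, 0.1066]
tool_rot: [[-0.931, 0.366, 0.002], [0.366, 0.931, -0.006], [-0.004, -0.005, -1.0]]
ft_force: [-8.0, -3.0, 17.7]
grip_width: 0.494
```

The travel stopped hard at z≈0.1066 with 18 N, so the dial is at its stop. One last visual check.

```bash
python3 - <<'E'
from h import *
s=telemetry.get_state();print(s["tool_pos"],s["ft_force"],s["grip_width"])
o=[]
for n,(x,y) in(("side",(287,145)),("scene",(325,195))):
    im=snap(n,n+"8.png"); o.append(cv2.resize(im[y:y+75,x:x+50],(400,600),interpolation=cv2.INTER_CUBIC))
cv2.imwrite("pics/c8.png",np.hstack(o))
c=load("scene8.png");z=.138;C=np.array([.5772,.1587,z]);a=np.linspace(0,6.28,100)
q=(proj(c,C+np.stack([.022*np.cos(a),.022*np.sin(a),0*a],1))-[325,195])*8;print("top rim scene crop",q.min(0),q.max(0), (proj(c,C+[.021,0,0])-[325,195])*8)
c=load("side8.png");q=(proj(c,[C-[0,0,.034]+[.022*np.cos(t),.022*np.sin(t),0] for t in a])-[287,145])*8;print("bottom rim side crop",q.min(0),q.max(0))
E
```

```text
[0.57943611 0.15900737 0.1066176 ] [-7.95424128 -3.0296503  17.70837977] 0.4943762398845316
top rim scene crop [129.91305938 186.27660035] [273.33712803 296.34663342] [[153.99051374 276.41505598]]
bottom rim side crop [147.02855508 275.72968954] [262.92050524 329.82439415]
```

View pics/c8.png

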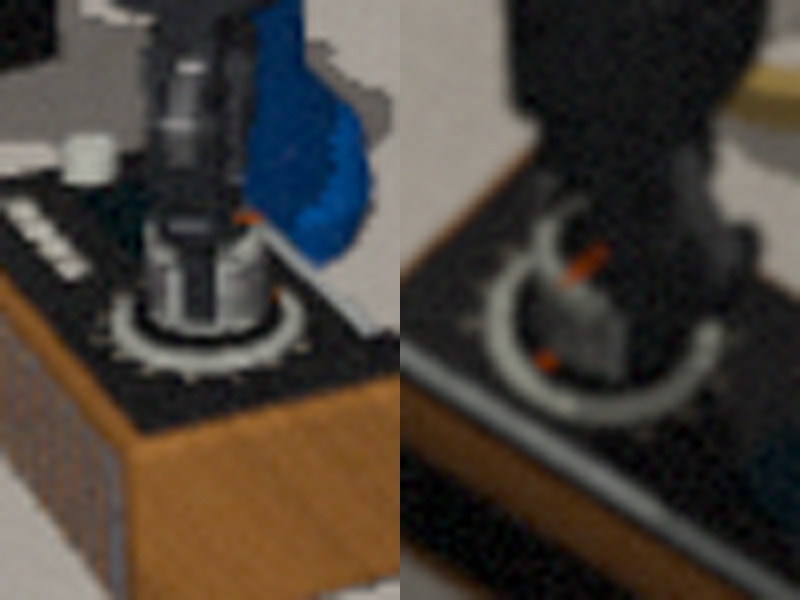

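The knob sits on the plate in the side view (bottom rim near crop y 330, as predicted). The knob and plate marks line up at scene crop (585,262) and (545,362). I'm handing in while still pressing.

```bash
python3 -c "
from h import *
job_done(); s=telemetry.get_state(); print(s['clock'],s['ft_force'],s['tool_pos'])"
```

```text
the job is handed in; nothing more can be done
the job is handed in; nothing more can be done
```

I picked the knob up from the mat, turned it to match the shaft's flat, pushed it fully home, and pressed the dial in. I handed the job in at about 13 s with the arm still gripping and pressing.

**Last checks:**
- **Pressed in:** the tool stopped at z = 0.1066 m with about 18 N upward. That is about 3.8 mm below first spring contact, against a 4 mm stop.
- **Fully home:** this height puts the knob's underside at about 0.104 m, where the pressed plate should be.
- **Pictures:** the final views show the knob sitting on the plate with the two orange lines in line.

**What disagreed or was not checked:**
- **Wrist camera:** its estimate of the shaft position was about 3 mm off along the tool's x axis compared with the two fixed cameras. I used the fixed cameras, and the knob then went on without jamming (4 N sideways at most on the way down).
- **Sideways force:** a side force of about 8 N remains while pressing.
- **Last reading:** after hand-in the robot no longer answered, so I have no readings from the final second.

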